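# Seat the keyed test plug in the board tester and switch it on

## Task

Take the orange test plug out of the tray and put it into the tester's round socket: rest it lightly on the sprung brass insert, turn it until its tang finds the slot and drops in, and press it fully home so that its flange lies flat on the socket. Press and turn gently all the while (the socket must never feel more than 40 N), let go, and only then push the red run switch right over to its far side. Leave the blue and white plugs in their places.

Things in the scene. Friction and masses are not known exactly. Their poses are not given: they have to be found in the camera images.
- plug: Orange plug, in one of the tray's holes (varies); 120 g (+-40 %). Origin: centre of underside, z up. Upwards: flat steel tang 20 (x) by 8 (y), 0 to 9 mm; round steel spigot 9 to 24 mm, widening from 22 in diameter at 9 to 30 at 14 mm; flange 48 in diameter, 24 to 29 mm; wing grip 36 (x) by 16 (y), 29 to 62 mm. Wing and tang both lie along x; half a turn makes no difference.
- plug_blue: Blue plug, same shape as the orange one, in another hole of the tray; not wanted.
- plug_white: White plug, same shape as the orange one, in another hole of the tray; not wanted.
- tray: Fixed black block 80 (x) by 270 (y) by 30 mm high, origin at the centre of its underside; three round through holes, 35 mm in diameter, in a row along y, 85 mm apart, one at the centre. The plugs stand in them with the flange on the tray's top (plug origin 6 mm above the table), wings up to 0.5 rad from the tray's x, and lift straight out.
- tester: Fixed grey box 160 (x) by 240 (y) by 50 mm high, origin at the centre of its underside. On its top stand, at y = +60 mm, a square dark steel socket boss (66 mm square, 35 mm high) and, at y = -65 mm, the run switch.
- socket (a point): Centre of the mouth of the round well in the socket boss, level with its flat top (85 mm above the table); axes those of the tester. The well is 33 mm in diameter, its mouth chamfered 3 mm. Plug fully home: flange on the boss, plug origin 24 mm below this point. Tang on the insert but not in its slot: 16.5 mm below.
- insert_face (a point): Centre of the insert's top: brass plate 16.5 mm down the well, with a through slot 23 by 11 mm for the tang. Axes are the tester's, NOT the slot's: the slot lies anywhere within 0.6 rad of the tester's x and resists turning (1 N m). Sprung: gives 5 mm, 3.5 N at first, 10.5 N at its stop. Within about 0.15 rad of the slot it springs up round the tang: the push fades.
- run_switch (a joint): Angle of the red run switch, a toggle lever 60 mm long on a black block: 0 leaning to the tester's -x (off), 1.0 leaning to its +x (on). It swings in the tester's x-z plane, stays where it is left and starts at 0 to 0.2.
- run_switch_tip (a point): Tip of the run switch's lever.
There are look-alikes about, which are no part of the job. Of the things like the plug, leave any that is green; of the rest the smaller one is meant.

How it is judged:
By the outcome, as a careful person would: the job done as asked, in the order asked, and still so for the second after the job is handed in, with the robot touching nothing.
It also fails if it takes over 72 s, if anything falls off the work surface, if the arm or the gripper's body presses on something with over 40 N, if the wrist force passes 120 N, or if a joint passes its speed limit or range.

## Robot

A 6-joint arm with a two-finger parallel gripper is mounted at the origin on the work surface. World frame = base frame: x ahead of the robot, y to its left, z up, the work surface at z = 0. Lengths are in m, angles in rad, forces in N, time in s.
With the tool pointing down it reaches from about 0.375 to 0.9 m from the base axis. Payload 3.1 kg.
Tool frame: the origin (TCP) lies at the very end of the fingers, on their centre line; the grasp point (between the pads) lies 19 mm behind it (manip.pinch_z is the distance from the TCP to the grasp point, in m); z points along the fingers, y is the line along which they close (so a half turn about z gives the same grasp; the last joint's range is limited). The gripper opens to 85 mm and grips with 20 to 120 N. Pads are 22 mm wide; open, the fingers measure 114 mm over their backs; the gripper's body (76 mm by 85 mm) begins 54 mm behind the grasp point. The pads swing forward as they close: fully open they stand 13 mm farther back than shut.
Start: joints at [-1.452, 0.527, 1.433, -0, 1.181, -0.178], TCP at [0.183, -0.598, 0.231] pointing down, gripper open.
Joint ranges: [-3.08, 3.08], [-0.75, 2.2], [0.22, 2.44], [-1.43, 4.57], [0, 2.65], [-2.85, 2.85]. Speed limits (rad/s): [2.79, 2.79, 3.14, 3.14, 3.14, 3.14].

## Interface

Orientations are given as a unit quaternion [x, y, z, w].
In Python, from station import manip gives the robot as it stands.
- The arm moves only by the tool servo_tool, never from a script. Its argument "commands" is one flat list of numbers, 7 for each row, row after row: the shift along the tool's x, y, z each as a share of 500 mm, from -1 to 1, then the turn, a rotation vector about the tool's x, y, z each as a share of 360 degrees, from -1 to 1, then the opening, from -1 (shut) to 1 (fully open). In form: [dx, dy, dz, rx, ry, rz, claw, dx, dy, dz, rx, ry, rz, claw, ...]. A call has 1 to 12 rows; each row shifts and turns the commanded pose from where the row before left it, along the tool's axes as they then stand; what a row does not reach is not made up. A row lasts 1/12 s, in which the tool goes at most 41.7 mm and 7.16 degrees, less where a joint would pass 70% of its speed; a pose out of reach is approached as far as the arm can. A call with a number of a shift or a turn outside -1 to 1 is refused whole. A call with a gripper value outside its range is refused whole. The fingers move at their own pace and stop on an object; "force" is the grip in N (left out, the last holds). Time passes only in rows, so rows that do not move let the fingers close. It gives the time, the measured TCP pose, the force, the opening and the grip force at its end, in the units of the state.
- manip.sense(): the state, without advancing time (a new reading comes with each control period).
- manip.snapshot(name): name is "side" or "top"; returns a dict with "img" (384x512x3 uint8, red, green, blue), "mtx" (3x3 intrinsics, pixels), "world_to_cam" (4x4, takes a point from world to camera coordinates). Camera axes: x right, y up, looking along -z (the intrinsics and any distortion apply to the point x, -y, -z); pixel columns grow to the right and rows downward; lengths in m; the calibration is good to about 2 mm. A picture is of the moment at which its call begins. There is no depth.
- manip.sign_off(): hands the job in; it is judged then, once.
Trained networks look in a picture, given as the dict that the camera call returned (one of the last four; its "shot" number tells which), for a name from the list of things; names that differ only in an ending like _2 or _b are one class to them, and where a whole thing is asked for, a point or a joint stands for the part that bears it (a point fixed in the world has none). Each returns a list of dicts, best first, with "conf" (0 to 1); they miss things now and then, are a little off and sometimes report something else, mostly with a low value. They report only what shows in the picture. A call takes as long as a camera call. They do not tell look-alikes from the thing itself.
- manip.look_for(picture, query): "box" ([left, top, width, height] in pixels, round what is visible of it).
- manip.silhouettes(picture, query): "pixels" (384x512 bool, what is visible of it) and "box" ([left, top, width, height] in pixels, round what is visible of it).
The state is a dict: "t": time; "q": joint angles; "qd": joint speeds; "tau": joint torques, N m; "tcp_pos": TCP position; "tool_rot": TCP orientation; "force": force on the tool from outside, world axes, zero at the start; "ft_torque": the same for the moment, N m; "finger_gap": opening from 0.0 (shut) to 1.0 (fully open); "gripper_force": force on a finger pad.
Only numpy, scipy, OpenCV 4.12 (cv2) and the standard library are available. Lean on these libraries where they do the work, as an engineer would, in place of code of your own. Each camera call takes 0.05 s, during which the arm holds its last target. There are 200 camera calls.

## Working session

There is one attempt and no reset: what is moved stays moved. The work goes in short steps, Python scripts to look and compute and a tool call to move; the robot and the scene stay as the last step left them, time stands still between calls to the robot, and variables do not carry over. Pictures are saved under pics/ and viewed, at most 10 in all, crops included, and the job is handed in when it is done.

Besides the shell and the picture viewer there is one more tool, called after "Emit:" as name(argument=value, ...) on one line, values as JSON. servo_tool: Moves the arm, as the interface text tells. Its arguments: {"type":"object","properties":{"commands":{"type":"array"},"force":{"type":"number"}},"required":["commands"]}

```bash
mkdir -p pics; cat > h.py <<'E'
import numpy as np, cv2
from station import manip
def save(p,n): cv2.imwrite(f'pics/{n}.png',cv2.cvtColor(p['img'],cv2.COLOR_RGB2BGR))
def ray(p,u,v,z):
    K=p['mtx'];T=p['world_to_cam'];R=T[:3,:3];t=T[:3,3]
    d=np.linalg.inv(K)@np.array([u,v,1.]);d=R.T@np.array([d[0],-d[1],-d[2]]);c=-R.T@t
    return c+d*(z-c[2])/d[2]
def proj(p,X):
    c=p['world_to_cam']@np.append(X,1);q=p['mtx']@np.array([c[0],-c[1],-c[2]]);return q[:2]/q[2]
E
python3 - <<'E'
from h import *
a=manip.snapshot('top');b=manip.snapshot('side')
im=np.hstack([a['img'],b['img']]);save(a,'top1');save(b,'side1')
for n,p in(('top',a),('side',b)):
    print(n,p.keys(),p['mtx'].round(1).tolist(),(-p['world_to_cam'][:3,:3].T@p['world_to_cam'][:3,3]).round(3))
    for q in['plug','plug_blue','plug_white','tray','tester','run_switch']:
        print(q,[(np.round(d['box']).tolist(),round(d['conf'],2)) for d in manip.look_for(p,q)][:6])
print(manip.sense())
E
```

```text
top dict_keys(['img', 'mtx', 'world_to_cam', 'shot']) [[407.8, 0.0, 258.4], [0.0, 407.8, 192.7], [0.0, 0.0, 1.0]] [ 0.403 -0.052  0.982]
plug [([257.0, 206.0, 25.0, 25.0], 0.7), ([344.0, 152.0, 22.0, 22.0], 0.65), ([316.0, 202.0, 16.0, 17.0], 0.55)]
plug_blue [([388.0, 217.0, 22.0, 17.0], 0.81)]
plug_white [([350.0, 208.0, 22.0, 19.0], 0.62)]
tray [([299.0, 194.0, 124.0, 52.0], 0.92)]
tester [([124.0, 144.0, 108.0, 73.0], 0.77), ([348.0, 208.0, 21.0, 18.0], 0.36)]
run_switch []
side dict_keys(['img', 'mtx', 'world_to_cam', 'shot']) [[457.4, 0.0, 255.8], [0.0, 457.4, 189.7], [0.0, 0.0, 1.0]] [0.142 0.506 0.897]
plug [([290.0, 167.0, 21.0, 19.0], 0.76), ([272.0, 133.0, 16.0, 22.0], 0.66), ([263.0, 196.0, 29.0, 30.0], 0.6)]
plug_blue []
plug_white [([314.0, 151.0, 18.0, 23.0], 0.72)]
tray [([273.0, 138.0, 95.0, 69.0], 0.65)]
tester [([116.0, 207.0, 128.0, 119.0], 0.64)]
run_switch [([116.0, 203.0, 129.0, 123.0], 0.74)]
{'t': 0.7, 'q': array([-1.45252490e+00,  5.27497943e-01,  1.43270922e+00, -6.45965217e-06,
        1.18135911e+00, -1.78492824e-01]), 'qd': array([-0.00096825,  0.00072758,  0.00070316,  0.001691  , -0.00122025,
       -0.0010795 ]), 'tau': array([-9.09978507e-05, -4.42166805e+01, -1.78384960e+01, -1.78057162e-04,
        6.80701560e-04, -6.43848580e-06]), 'tcp_pos': array([ 0.18279598, -0.59765436,  0.23130872]), 'tool_rot': array([ 9.89011375e-01,  1.47839441e-01, -3.38369493e-06,  1.30923068e-05]), 'force': array([-0.30989951, -0.06407052, -0.31671465]), 'ft_torque': array([-0.0240934 , -0.00493567, -0.00076922]), 'gripper_force': 0.0, 'finger_gap': 1.0006756849573286}
```

View pics/top1.png

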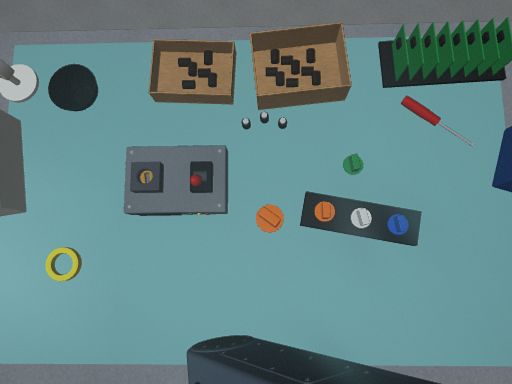

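View pics/side1.png

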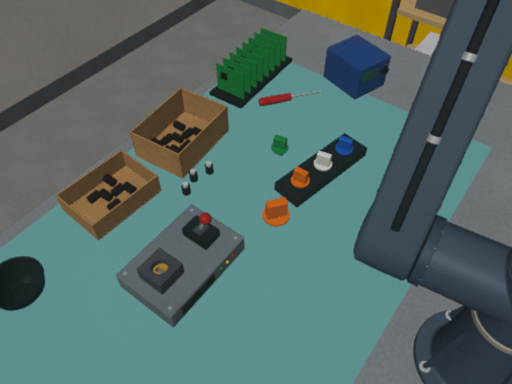

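Top view candidates: orange in the tray (325,211), a larger orange one on the table (270,218), and a green one (353,163). The tray one fits: it is not green, it is the smaller orange one, and it stands in a tray hole. I'll confirm this in a crop and measure.

```bash
python3 - <<'E'
from h import *
a=manip.snapshot('top');b=manip.snapshot('side')
def crop(p,x,y,w,h,W,H): return cv2.resize(p['img'][y:y+h,x:x+w],(W,H),interpolation=cv2.INTER_CUBIC)
im=np.vstack([np.hstack([crop(a,240,185,100,75,400,300),crop(b,255,155,80,75,400,300)[:, :400]]),
 np.hstack([crop(a,120,140,112,84,400,300),crop(b,115,200,135,101,400,300)])])
cv2.imwrite('pics/crop1.png',im[:,:,::-1])
for n,p,z in(('top',a,0),('side',b,0)):
    hsv=cv2.cvtColor(p['img'],cv2.COLOR_RGB2HSV)
    m=((hsv[...,0]<18)&(hsv[...,1]>180)&(hsv[...,2]>90)).astype(np.uint8)
    k,l,s,c=cv2.connectedComponentsWithStats(m)
    for i in range(1,k):
        if s[i,4]>40: print(n,s[i],c[i].round(1),'at z.035',ray(p,*c[i],.035).round(4),'z.05',ray(p,*c[i],.05).round(4))
    for q in('tray','tester'):
        d=manip.silhouettes(p,q)
        if d:
            mm=d[0]['pixels'].astype(np.uint8);r=cv2.minAreaRect(cv2.findNonZero(mm));bp=cv2.boxPoints(r)
            print(n,q,r,[ray(p,*x,.03 if q=='tray' else .05)[:2].round(4).tolist() for x in bp])
E
```

```text
top [315 202  14  19  92] [318.7 212.1] at z.035 [ 0.5067 -0.1614  0.035 ] z.05 [ 0.5051 -0.1597  0.05  ]
top [258 207  22  19 160] [268.8 215.8] at z.035 [ 0.4989 -0.0455  0.035 ] z.05 [ 0.4974 -0.0456  0.05  ]
top [266 206  17  26 129] [275.3 215.2] at z.035 [ 0.5002 -0.0607  0.035 ] z.05 [ 0.4987 -0.0606  0.05  ]
top tray ((360.7457275390625, 218.63815307617188), (119.21235656738281, 36.37040328979492), 9.904183387756348) [[0.4745, -0.1153], [0.5588, -0.1316], [0.5083, -0.4017], [0.4261, -0.3821]]
top tester ((175.86090087890625, 179.59591674804688), (70.30391693115234, 104.53410339355469), 89.10482788085938) [[0.6686, 0.3007], [0.6694, 0.0506], [0.5024, 0.0466], [0.5002, 0.2897]]
side [260  94  31  11 177] [274.4  98.9] at z.035 [ 0.7427 -0.3962  0.035 ] z.05 [ 0.7322 -0.3805  0.05  ]
side [291 167  19  21 288] [299.7 177.7] at z.035 [ 0.5106 -0.1788  0.035 ] z.05 [ 0.5042 -0.1669  0.05  ]
side [263 197  26  29 567] [276.1 211.8] at z.035 [ 0.4959 -0.0542  0.035 ] z.05 [ 0.4897 -0.0445  0.05  ]
side [200 214  10  10  73] [204.5 218.2] at z.035 [0.6193 0.0622 0.035 ] z.05 [0.611 0.07  0.05 ]
side tray ((320.23846435546875, 168.82516479492188), (33.116363525390625, 98.00508117675781), 53.746158599853516) [[0.558, -0.1202], [0.5057, -0.4298], [0.412, -0.3683], [0.4716, -0.0797]]
side tester ((180.7293243408203, 260.3563537597656), (78.71485137939453, 118.4810791015625), 41.987213134765625) [[0.6631, 0.3034], [0.6926, 0.0251], [0.4872, 0.061], [0.4866, 0.3133]]
```

View pics/crop1.png

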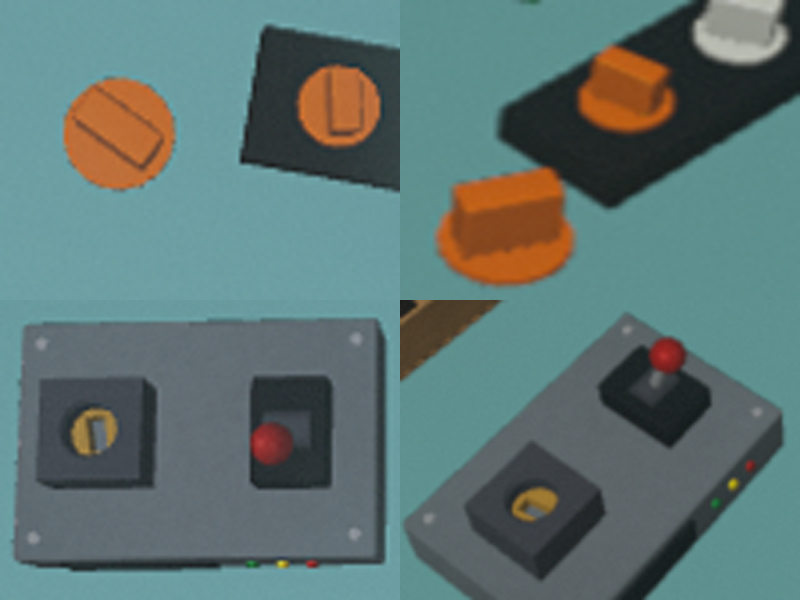

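The crop confirms it: the orange plug in the tray (top 325,211) is smaller than the loose one (270,218), and it isn't green. It also shows the brass slot lying roughly along the tester's x, and the lever leaning to -x. Next I'll fit the poses.

```bash
python3 - <<'E'
from h import *
from scipy.optimize import least_squares
a=manip.snapshot('top');b=manip.snapshot('side')
A=lambda u,v:(120+u*.28-.4,140+(v-300)*.28-.4)
B=lambda u,v:(115+(u-400)*.3375-.4,200+(v-300)*.3375-.4)
k=.033
obs=[(a,A(38,380),(k,.06+k,.085)),(a,A(142,378),(k,.06-k,.085)),(a,A(140,487),(-k,.06-k,.085)),(a,A(38,485),(-k,.06+k,.085)),
(a,A(22,325),(.08,.12,.05)),(a,A(378,320),(.08,-.12,.05)),(a,A(384,562),(-.08,-.12,.05)),(a,A(15,560),(-.08,.12,.05)),
(b,B(466,508),(k,.06+k,.085)),(b,B(532,442),(k,.06-k,.085)),(b,B(604,487),(-k,.06-k,.085)),(b,B(541,549),(-k,.06+k,.085)),
(b,B(405,522),(.08,.12,.05)),(b,B(627,313),(.08,-.12,.05)),(b,B(781,410),(-.08,-.12,.05))]
def P(x,X):
    c,s=np.cos(x[2]),np.sin(x[2]);return np.array([x[0]+c*X[0]-s*X[1],x[1]+s*X[0]+c*X[1],X[2]])
f=lambda x,o=obs:np.concatenate([proj(p,P(x,X))-uv for p,uv,X in o])
for nm,o in(('both',obs),('top',obs[:8]),('side',obs[8:])):
    r=least_squares(f,[.58,.17,0],args=(o,),loss='soft_l1');print(nm,r.x.round(4),'sock',P(r.x,(0,.06,.085)).round(4));
    if nm=='both': print(f(r.x).reshape(-1,2).round(1).tolist()); xt=r.x
# plug: flange rim + wing via mask IoU-free: wing top face corners
C=lambda u,v:(240+u/4-.4,185+v/4-.4)
D=lambda u,v:(255+(u-400)/5-.4,155+v/4-.4)
w=.018;h=.008
po=[(a,C(330,69),(w,h,.068)),(a,C(362,69),(w,-h,.068)),(a,C(363,129),(-w,-h,.068)),(a,C(330,129),(-w,h,.068)),(a,C(339,106),(0,0,.035)),
(b,D(610,46),(w,h,.068)),(b,D(670,69),(-w,h,.068))]
print([d['box'] for d in manip.look_for(b,'plug')])
r=least_squares(f,[.5,-.17,0],args=(po,));print('plug',r.x.round(4),f(r.x,po).reshape(-1,2).round(1).tolist())
r=least_squares(f,[.5,-.17,0],args=(po[:5],));print('plug top',r.x.round(4))
for p in(a,b):
  hsv=cv2.cvtColor(p['img'],cv2.COLOR_RGB2HSV);c=proj(p,P(xt,(0,.06,.0685)));u,v=c.astype(int)
  print('insert',c);print(hsv[v-8:v+9,u-8:u+9,1])
a2=a['img'][160:195,130:165];b2=b['img'][250:285,135:185]
cv2.imwrite('pics/slot.png',np.hstack([cv2.resize(a2,(400,400),interpolation=2),cv2.resize(b2,(400,400),interpolation=2)])[:,:,::-1])
# switch ball
for n,p in(('t',a),('s',b)):
  hsv=cv2.cvtColor(p['img'],cv2.COLOR_RGB2HSV);m=(((hsv[...,0]<5)|(hsv[...,0]>174))&(hsv[...,1]>150)).astype(np.uint8)
  _,_,s,c=cv2.connectedComponentsWithStats(m)
  print(n,[(c[i].round(1).tolist(),s[i,4]) for i in range(1,len(s)) if s[i,4]>30],'pred tip base',proj(p,P(xt,(-.03,-.065,.12))))
E
```

```text
both [0.585  0.1736 0.0087] sock [0.5845 0.2336 0.085 ]
[[0.8, 0.8], [0.4, 0.8], [0.2, -1.1], [-0.3, -0.0], [-0.2, 0.5], [0.5, -0.2], [-1.2, -0.6], [-0.9, 1.6], [0.0, -1.0], [0.6, -0.8], [-0.3, 0.1], [-1.6, 2.6], [-1.4, 0.3], [-0.0, -1.3], [1.9, -0.7]]
top [0.5854 0.1736 0.0055] sock [0.5851 0.2336 0.085 ]
side [0.5843 0.1738 0.013 ] sock [0.5835 0.2338 0.085 ]
[[270.8, 135.2, 19.0, 19.7], [288.7, 165.9, 18.2, 23.2], [261.2, 199.9, 27.7, 26.4]]
plug [ 0.5082 -0.1771  0.0148] [[1.3, 0.1], [0.5, -0.1], [1.0, 0.9], [2.0, 1.1], [1.1, 0.4], [-3.3, 2.3], [-2.9, 2.9]]
plug top [ 0.5093 -0.1745 -0.0201]
insert [147.13698036 178.13084809]
[[ 47  55  58  65  80  41  86  82  87  73  11  65  53  47  39  44  44]
 [ 50  53  72  22 106 143 145 143 144 145 143 131   9  49  47  44  50]
 [ 52  65  32 100 135 142 141 136 136 137 144 145 102  64  52  44  52]
 [ 58  36 101 144 138 122 104 106  73  53 114 150 138  62  51  47  47]
 [ 66  47 145 142 141 121  25  45  44  29  86 148 140  73  56  45  38]
 [ 72  85 144 142 144 124  48  31  48  30  83 152 144 108  63  48  48]
 [ 29 130 142 143 142 136  43  27  4
[... 1507 characters left out ...]
8  70  15  36  34  20  10  53 117 120  48  27  38  37]
 [113 155 173 174 150 110  39  18  34  34  12  39  12  33  40  31  30]
 [  0  70 133 159 163 161 146  88  12  33  36  34  34  37  33  34  33]
 [ 42  42   8  60  82 106 105  55  19  34  35  36  33  30  30  30  34]
 [ 37  30  38  37  31  34  27  27  34  34  33  34  37  34  37  34  30]
 [ 37  30  34  36  38  36  36  36  34  34  36  33  34  34  30  33  33]
 [ 36  38  37  40  36  36  30  34  36  33  32  38  33  37  33  30  31]]
t [([420.1, 110.2], np.int32(392)), ([193.7, 179.6], np.int32(62))] pred tip base [196.91086212 186.14360873]
s [([274.4, 99.0], np.int32(202)), ([204.6, 218.3], np.int32(95))] pred tip base [209.76863864 222.75290106]
```

View pics/slot.png

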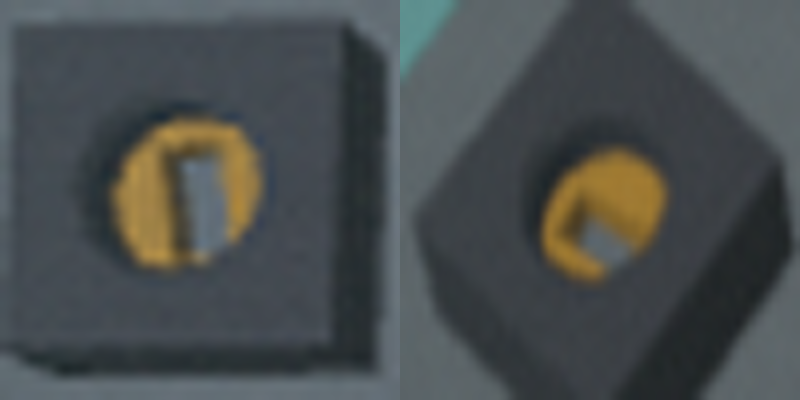

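```bash
python3 - <<'E'
from h import *
from scipy.optimize import least_squares
a=manip.snapshot('top');b=manip.snapshot('side')
def P(x,X):
    c,s=np.cos(x[2]),np.sin(x[2]);return np.array([x[0]+c*X[0]-s*X[1],x[1]+s*X[0]+c*X[1],X[2]])
f=lambda x,o:np.concatenate([proj(p,P(x,X))-uv for p,uv,X in o])
C=lambda u,v:(240+u/4-.4,185+v/4-.4)
D=lambda u,v:(255+(u-400)/5-.4,155+v/4-.4)
w=.018;h=.008
po=[(a,C(330,69),(w,h,.068)),(a,C(362,69),(w,-h,.068)),(a,C(363,129),(-w,-h,.068)),(a,C(330,129),(-w,h,.068)),(a,C(339,106),(0,0,.035)),
(b,D(610,46),(w,-h,.068)),(b,D(670,69),(-w,-h,.068)),(b,D(593,62),(w,h,.068)),(b,D(627,97),(0,0,.035))]
r=least_squares(f,[.5,-.17,0],args=(po,));print('plug',r.x.round(4),f(r.x,po).reshape(-1,2).round(1).tolist())
g=lambda X:np.concatenate([proj(a,X)-(193.7,179.6)-(1.5,0.8),proj(b,X)-(204.6,218.3)])
r=least_squares(g,[.57,.11,.12]);print('ball',r.x.round(4),r.fun.round(1))
E
```

```text
plug [ 0.5084 -0.1743 -0.0031] [[0.2, -0.0], [-0.6, -0.1], [-0.4, 0.9], [0.6, 0.9], [-0.1, 0.3], [-0.3, -0.9], [-0.1, -0.2], [-0.5, -1.2], [-0.5, 0.3]]
ball [0.5666 0.1107 0.1291] [-0.  -0.1  0.1  0. ]
```

Emit:
servo_tool(commands=[0,0,0,0,0,0.0158,1,0,0,0,0,0,0.0158,1,0,0,0,0,0,0.0158,1,0.0434,-0.0564,0,0,0,0,1,0.0434,-0.0564,0,0,0,0,1,0.0434,-0.0564,0,0,0,0,1,0.0434,-0.0564,0,0,0,0,1,0.0434,-0.0564,0,0,0,0,1,0.0434,-0.0564,0,0,0,0,1,0.0434,-0.0564,0,0,0,0,1,0.0434,-0.0564,0,0,0,0,1,0.0434,-0.0564,0,0,0,0,1], force=60)

```text
t: 2.25
tcp_pos: [0.3792, -0.3427, 0.2315]
tool_rot: [1.0, -0.001, 0.0, 0.0]
force: [0.4, -0.8, 0.1]
finger_gap: 0.999
gripper_force: 0.0
```

Emit:
servo_tool(commands=[0.0431,-0.0561,0,0,0,0,1,0.0431,-0.0561,0,0,0,0,1,0.0431,-0.0561,0,0,0,0,1,0.0431,-0.0561,0,0,0,0,1,0.0431,-0.0561,0,0,0,0,1,0.0431,-0.0561,0,0,0,0,1,0,0,0.07,0,0,0,1,0,0,0.07,0,0,0,1,0,0,0.07,0,0,0,1,0,0,0.07,0,0,0,1,0,0,0,0,0,0,1])

```text
t: 3.17
tcp_pos: [0.5038, -0.1734, 0.0852]
tool_rot: [1.0, -0.0, -0.006, -0.004]
force: [-0.6, 0.4, -0.7]
finger_gap: 1.0
gripper_force: 0.0
```

```bash
python3 - <<'E'
from h import *
a=manip.snapshot('side');b=manip.snapshot('top')
cv2.imwrite('pics/g1.png',np.hstack([cv2.resize(p['img'][y:y+100,x:x+100],(400,400),interpolation=2) for p,x,y in((a,240,110),(b,270,160))])[:,:,::-1])
print(manip.sense()['tcp_pos'])
E
```

```text
[ 0.50733013 -0.17556571  0.09063739]
```

View pics/g1.png

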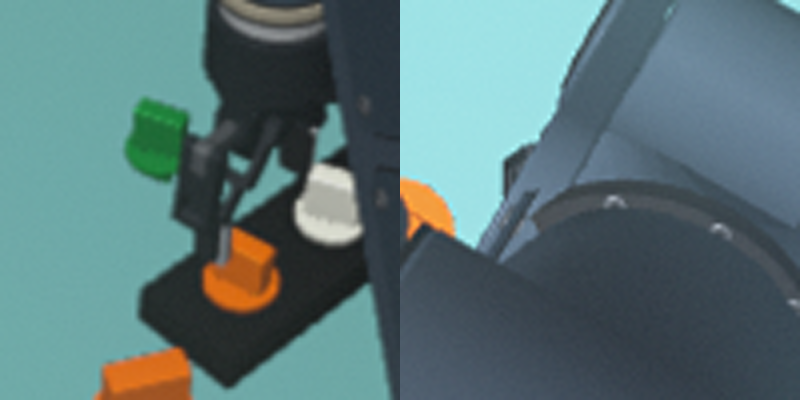

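The fingers straddle the orange wing, and the white plug (crop 330,205) is clear. I'll go down and grip.

Emit:
servo_tool(commands=[0.002,0,0.02,0,0,0,1,0,0,0.02,0,0,0,1,0,0,0.02,0,0,0,1,0,0,0.02,0,0,0,1,0,0,0.02,0,0,0,1,0,0,0,0,0,0,0,0,0,0,0,0,0,-1,0,0,0,0,0,0,-1,0,0,0,0,0,0,-1,0,0,0,0,0,0,-1,0,0,0,0,0,0,-1,0,0,0,0,0,0,-1], force=60)

```text
t: 4.27
tcp_pos: [0.5092, -0.1761, 0.0419]
tool_rot: [1.0, -0.001, 0.001, 0.0]
force: [0.4, -0.6, 3.3]
finger_gap: 0.175
gripper_force: 59.0
```

Emit:
servo_tool(commands=[0,0,-0.01,0,0,0,-1,0,0,-0.03,0,0,0,-1,0,0,-0.05,0,0,0,-1,0,0,-0.06,0,0,0,-1,0,0,-0.06,0,0,0,-1,0,0,-0.06,0,0,0,-1,0,0,-0.05,0,0,0,-1,0,0,0,0,0,0,-1,0,0,0,0,0,0,-1,0,0,0,0,0,0,-1])

```text
t: 5.1
tcp_pos: [0.5079, -0.1753, 0.2006]
tool_rot: [1.0, -0.001, -0.001, -0.001]
force: [-0.6, 0.5, -1.8]
finger_gap: 0.17
gripper_force: 58.5
```

```bash
python3 - <<'E'
from h import *
a=manip.snapshot('side');s=manip.sense()
cv2.imwrite('pics/g2.png',cv2.resize(a['img'][60:220,210:370],(600,600),interpolation=2)[:,:,::-1])
print(s['tcp_pos'],s['tool_rot'].round(4),s['force'],s['finger_gap'])
E
```

```text
[ 0.5076121  -0.1751751   0.19994924] [ 1.0e+00 -5.0e-04 -1.5e-03 -9.0e-04] [-0.20684459  0.08556247 -1.88727641] 0.17656662857444055
```

View pics/g2.png

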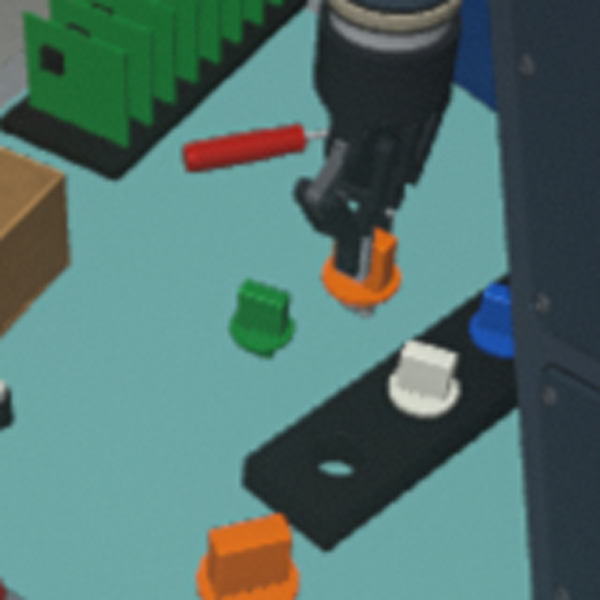

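Emit:
servo_tool(commands=[0.0064,-0.034,0,0,0,0,-1,0.0128,-0.0681,0,0,0,0,-1,0.0128,-0.0681,0,0,0,0,-1,0.0128,-0.0681,0,0,0,0,-1,0.0128,-0.0681,0,0,0,0,-1,0.0128,-0.0681,0,0,0,0,-1,0.0128,-0.0681,0,0,0,0,-1,0.0128,-0.0681,0,0,0,0,-1,0.0128,-0.0681,0,0,0,0,-1,0.0128,-0.0681,0,0,0,0,-1,0.0128,-0.0681,0,0,0,0,-1,0.0128,-0.0681,0,0,0,0,-1])

```text
t: 6.15
tcp_pos: [0.5816, 0.2171, 0.1988]
tool_rot: [1.0, -0.0, -0.002, 0.0]
force: [1.6, -0.7, -0.9]
finger_gap: 0.177
gripper_force: 58.7
```

Emit:
servo_tool(commands=[0.0064,-0.034,0,0,0,0,-1,0,0,0.04,0,0,0.0159,-1,0,0,0.04,0,0,0,-1,0,0,0.03,0,0,0,-1,0,0,0,0,0,0,-1,0,0,0,0,0,0,-1,0,0,0,0,0,0,-1])

```text
t: 6.73
tcp_pos: [0.5861, 0.2325, 0.1459]
tool_rot: [0.999, -0.051, -0.0, 0.0]
force: [0.3, 0.1, -0.6]
finger_gap: 0.178
gripper_force: 58.7
```

```bash
python3 - <<'E'
from h import *
a=manip.snapshot('side');b=manip.snapshot('top');s=manip.sense()
cv2.imwrite('pics/g3.png',np.hstack([cv2.resize(p['img'][y:y+80,x:x+60],(400,533),interpolation=2) for p,x,y in((a,130,215),(b,115,140))])[:,:,::-1])
print(s['tcp_pos'],s['tool_rot'].round(4),s['force'],s['finger_gap'])
print('axis pts side',[proj(a,np.array([.5845,.2336,z])).round(1).tolist() for z in(.085,s['tcp_pos'][2]-.007)])
print('from lift pic',ray(a,306.3,134.7,.193))
E
```

```text
[0.58681639 0.23255054 0.14710469] [ 9.987e-01 -5.060e-02  8.000e-04 -2.000e-04] [-0.18165913 -0.2237796  -0.83865692] 0.17581992225078882
axis pts side [[160.2, 265.8], [155.8, 251.1]]
from lift pic [ 0.50233589 -0.1705763   0.193     ]
```

View pics/g3.png

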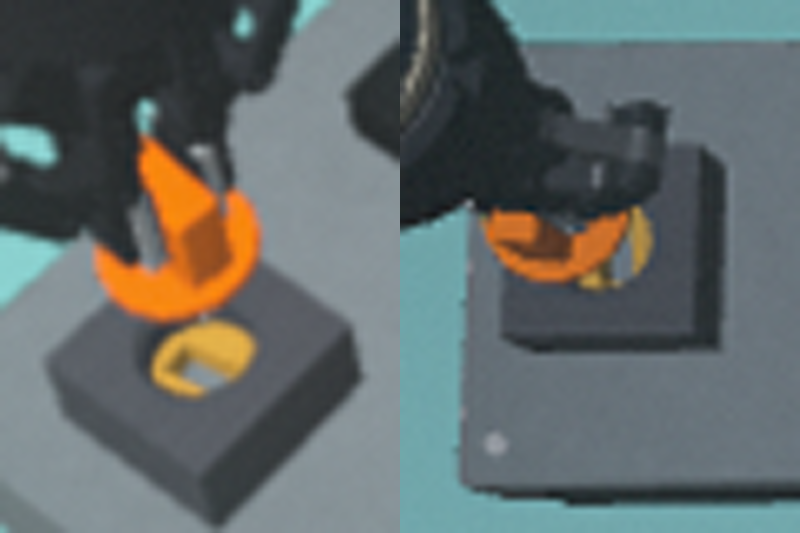

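```bash
python3 - <<'E'
from h import *
a=manip.snapshot('side');b=manip.snapshot('top')
print('plug side',ray(a,156.15,250.9,.140),'top',ray(b,137.9,171.3,.140))
print('boss top side',ray(a,130+201/6.667-.4,215+345/6.667-.4,.085))
pr=lambda p,x,y,X:((proj(p,X)-(x,y)+.4)*6.667).round(0).tolist()
for X in[(.5845,.2336,.085),(.5515,.2006,.085),(.5515,.2666,.085),(.6175,.2006,.085),(.5845,.2336,.14),(.56,.2336,.14),(.5845,.2576,.14),(.5845,.2096,.14)]: print(X,pr(a,130,215,np.array(X)),pr(b,115,140,np.array(X)))
# precise: flange mask ellipse
for n,p in(('s',a),('t',b)):
  hsv=cv2.cvtColor(p['img'],cv2.COLOR_RGB2HSV);m=((hsv[...,0]<18)&(hsv[...,1]>170)&(hsv[...,2]>90)).astype(np.uint8);m[:, 200:]=0
  y,x=np.nonzero(m);print(n,x.min(),x.max(),y.min(),y.max())
  t=np.linspace(0,6.28,60)
  best=[]
  for X in np.arange(.578,.5935,.001):
    for Y in np.arange(.224,.243,.001):
      pts=np.concatenate([[proj(p,np.array([X+.024*np.cos(k),Y+.024*np.sin(k),z])) for k in t] for z in(.135,.140)])
      q=np.zeros_like(m);cv2.fillConvexPoly(q,cv2.convexHull(np.round(pts*16).astype(np.int32)),1,shift=4)
      if n=='s': yy=246   # rows below: only flange shows
      else: yy=173
      best.append(((q[yy:]!=m[yy:]).sum(),X,Y))
  best.sort();print(best[0][0],np.array(best[:8])[:,1:].mean(0).round(4))
E
```

```text
plug side [0.58424825 0.23282944 0.14      ] top [0.58524307 0.23171208 0.14      ]
boss top side [0.58421785 0.23506652 0.085     ]
(0.5845, 0.2336, 0.085) [204.0, 341.0] [202.0, 247.0]
(0.5515, 0.2006, 0.085) [357.0, 323.0] [295.0, 343.0]
(0.5515, 0.2666, 0.085) [205.0, 477.0] [102.0, 344.0]
(0.6175, 0.2006, 0.085) [202.0, 214.0] [302.0, 151.0]
(0.5845, 0.2336, 0.14) [175.0, 243.0] [149.0, 214.0]
(0.56, 0.2336, 0.14) [235.0, 287.0] [146.0, 289.0]
(0.5845, 0.2576, 0.14) [115.0, 300.0] [75.0, 214.0]
(0.5845, 0.2096, 0.14) [232.0, 188.0] [224.0, 213.0]
s 144 167 235 262
108 [0.588  0.2305]
t 128 194 171 182
61 [0.5895 0.2335]
```

Emit:
servo_tool(commands=[0,-0.002,0.01,0,0,0,-1,0,0,0.01,0,0,0,-1,0,0,0.01,0,0,0,-1,0,0,0.01,0,0,0,-1,0,0,0.01,0,0,0,-1,0,0,0.008,0,0,0,-1,0,0,0.004,0,0,0,-1,0,0,0.004,0,0,0,-1,0,0,0,0,0,0,-1,0,0,0,0,0,0,-1])

```text
t: 7.77
tcp_pos: [0.5863, 0.2336, 0.1133]
tool_rot: [0.999, -0.05, 0.0, -0.0]
force: [0.7, 0.3, -1.3]
finger_gap: 0.17
gripper_force: 58.7
```

Emit:
servo_tool(commands=[0,0,0.004,0,0,0,-1,0,0,0.004,0,0,0,-1,0,0,0.004,0,0,0,-1,0,0,0.002,0,0,0,-1,0,0,0,0,0,0,-1,0,0,0,0,0,0,-1])

```text
t: 8.27
tcp_pos: [0.5862, 0.2336, 0.1062]
tool_rot: [0.999, -0.05, -0.0, -0.0]
force: [1.1, 0.1, -0.6]
finger_gap: 0.174
gripper_force: 58.7
```

Emit:
servo_tool(commands=[0,0,0.002,0,0,0,-1,0,0,0.002,0,0,0,-1,0,0,0,0,0,0,-1,0,0,0,0,0,0,-1])

```text
t: 8.6
tcp_pos: [0.5863, 0.2336, 0.1044]
tool_rot: [0.999, -0.05, 0.0, -0.0]
force: [0.2, -0.7, -0.3]
finger_gap: 0.176
gripper_force: 58.9
```

Emit:
servo_tool(commands=[0,0,0.002,0,0,0,-1,0,0,0,0,0,0,-1,0,0,0,0,0,0,-1,0,0,0,0,0,0,-1])

```text
t: 8.93
tcp_pos: [0.5864, 0.2336, 0.1037]
tool_rot: [0.999, -0.05, 0.0, -0.0]
force: [-1.0, -0.3, 3.0]
finger_gap: 0.177
gripper_force: 59.1
```

Emit:
servo_tool(commands=[0,0,0.002,0,0,0,-1,0,0,0,0,0,0,-1,0,0,0,0,0,0,-1,0,0,0,0,0,0,-1])

```text
t: 9.27
tcp_pos: [0.5864, 0.2336, 0.1026]
tool_rot: [0.999, -0.05, 0.0, -0.0]
force: [0.3, -0.1, 3.1]
finger_gap: 0.177
gripper_force: 59.3
```

On the insert with a light push of about 4 N and no side load. Now I'll turn towards the slot.

Emit:
servo_tool(commands=[0,0,0,0,0,-0.004,-1,0,0,0,0,0,-0.004,-1,0,0,0,0,0,-0.004,-1,0,0,0,0,0,-0.004,-1,0,0,0,0,0,0,-1,0,0,0,0,0,0,-1])

```text
t: 9.77
tcp_pos: [0.5862, 0.2336, 0.1024]
tool_rot: [1.0, -0.001, 0.0, -0.0]
force: [-0.7, 0.5, 3.3]
finger_gap: 0.176
gripper_force: 59.4
```

Emit:
servo_tool(commands=[0,0,0,0,0,-0.004,-1,0,0,0,0,0,-0.004,-1,0,0,0,0,0,0,-1,0,0,0,0,0,0,-1])

```text
t: 10.1
tcp_pos: [0.5862, 0.2336, 0.1024]
tool_rot: [1.0, 0.024, 0.0, -0.0]
force: [-1.0, 0.2, 3.6]
finger_gap: 0.177
gripper_force: 59.4
```

Emit:
servo_tool(commands=[0,0,0,0,0,-0.004,-1,0,0,0,0,0,-0.004,-1,0,0,0,0,0,0,-1,0,0,0,0,0,0,-1])

```text
t: 10.43
tcp_pos: [0.5861, 0.2338, 0.1018]
tool_rot: [0.999, 0.049, -0.0, -0.0]
force: [0.9, 2.0, -0.9]
finger_gap: 0.177
gripper_force: 58.8
```

```bash
python3 -c "
from h import *
s=manip.sense();print(s['ft_torque'],s['force'],2*np.arctan2(s['tool_rot'][1],s['tool_rot'][0]))"
```

```text
[ 0.27712362 -0.08985959  0.01224694] [ 0.88796119  2.00145854 -0.91352235] 0.0988838193095995
```

The push has faded, so the tang is in the slot at about 0.10 rad. I'll centre towards 0.16 and go down.

Emit:
servo_tool(commands=[0,0,0,0,0,-0.004,-1,0,0,0,0,0,-0.004,-1,0,0,0.002,0,0,0,-1,0,0,0.002,0,0,0,-1,0,0,0.002,0,0,0,-1,0,0,0,0,0,0,-1,0,0,0,0,0,0,-1])

```text
t: 11.02
tcp_pos: [0.5863, 0.2337, 0.099]
tool_rot: [0.997, 0.075, 0.0, -0.0]
force: [1.4, 1.0, -2.1]
finger_gap: 0.173
gripper_force: 58.6
```

```bash
python3 -c "
from h import *
s=manip.sense();print(s['ft_torque'],s['force'],2*np.arctan2(s['tool_rot'][1],s['tool_rot'][0]))"
```

```text
[ 0.23540889 -0.28267709  0.00267737] [ 1.39811817  0.9770095  -2.12556624] 0.14994831369726488
```

Emit:
servo_tool(commands=[0,0,0.002,0,0,0,-1,0,0,0,0,0,0,-1,0,0,0.002,0,0,0,-1,0,0,0,0,0,0,-1,0,0,0,0,0,0,-1])

```text
t: 11.43
tcp_pos: [0.5863, 0.2337, 0.0973]
tool_rot: [0.997, 0.075, 0.0, -0.0]
force: [1.8, 2.4, -0.1]
finger_gap: 0.175
gripper_force: 58.7
```

Emit:
servo_tool(commands=[0,0,0.001,0,0,0,-1,0,0,0,0,0,0,-1,0,0,0,0,0,0,-1])

```text
t: 11.68
tcp_pos: [0.5864, 0.2337, 0.097]
tool_rot: [0.997, 0.075, 0.0, -0.0]
force: [2.0, 2.0, -0.6]
finger_gap: 0.179
gripper_force: 58.8
```

Emit:
servo_tool(commands=[0,0,0.001,0,0,0,-1,0,0,0,0,0,0,-1,0,0,0,0,0,0,-1])

```text
t: 11.93
tcp_pos: [0.5864, 0.2337, 0.0969]
tool_rot: [0.997, 0.075, 0.0, -0.0]
force: [0.0, 2.1, 3.7]
finger_gap: 0.179
gripper_force: 59.5
```

Emit:
servo_tool(commands=[0,0,0.001,0,0,0,-1,0,0,0,0,0,0,-1,0,0,0,0,0,0,-1])

```text
t: 12.18
tcp_pos: [0.5864, 0.2337, 0.0969]
tool_rot: [0.997, 0.075, 0.0, -0.0]
force: [-1.4, 2.4, 7.3]
finger_gap: 0.172
gripper_force: 60.1
```

Flange contact is at TCP 0.0969, the predicted home height, at about 8 N. A touch more pressure, then I'll release and lift.

Emit:
servo_tool(commands=[0,0,0.001,0,0,0,-1,0,0,0,0,0,0,-1,0,0,-0.001,0,0,0,-1,0,0,0,0,0,0,0.2,0,0,0,0,0,0,0.2,0,0,0,0,0,0,0.2,0,0,0,0,0,0,0.2,0,0,-0.01,0,0,0,0.2,0,0,-0.06,0,0,0,0.2,0,0,-0.07,0,0,0,0.2,0,0,-0.07,0,0,0,0.2])

```text
t: 13.1
tcp_pos: [0.5853, 0.2333, 0.2011]
tool_rot: [0.997, 0.075, -0.002, 0.0]
force: [0.4, 0.1, -0.3]
finger_gap: 0.595
gripper_force: 0.0
```

Emit:
servo_tool(commands=[-0.06,0,0,0,0,0,0.2,-0.08,0,0,0,0,0,-1,-0.08,0,0,0,0,0,-1,-0.03,0,0,0,0,0,-1,0,0,0,0,0,0,-1,0,0,0,0,0,0,-1,0,0,0,0,0,0,-1])

```text
t: 13.68
tcp_pos: [0.4645, 0.2151, 0.2014]
tool_rot: [0.997, 0.075, 0.002, -0.0]
force: [0.5, -0.4, -0.1]
finger_gap: 0.002
gripper_force: 0.0
```

```bash
python3 - <<'E'
from h import *
a=manip.snapshot('side');b=manip.snapshot('top');s=manip.sense()
cv2.imwrite('pics/g4.png',np.hstack([cv2.resize(p['img'][y:y+135,x:x+135],(400,400),interpolation=2) for p,x,y in((a,115,195),(b,110,120))])[:,:,::-1])
print(s['tcp_pos'],s['tool_rot'].round(4),s['force'],s['finger_gap'])
z=.09
for p in(a,b):
  hsv=cv2.cvtColor(p['img'],cv2.COLOR_RGB2HSV);m=((hsv[...,0]<18)&(hsv[...,1]>170)&(hsv[...,2]>90)).astype(np.uint8);m[:,188:]=0
  _,_,st,c=cv2.connectedComponentsWithStats(m);print(st[1:])
  print([proj(p,np.array([.5845+.024*np.cos(k),.2336+.024*np.sin(k),z])).round(1).tolist() for k in np.arange(0,6.2,np.pi/4)])
E
```

```text
[0.46455727 0.21503867 0.20104375] [ 9.972e-01  7.490e-02  1.000e-03 -1.000e-04] [ 0.42494081 -1.03973382  0.40760468] -0.006142622546985577
[[148 251  24  25 440]]
[[151.3, 258.4], [147.8, 265.9], [151.3, 272.8], [159.9, 274.8], [168.4, 270.7], [171.7, 263.1], [168.0, 256.4], [159.7, 254.5]]
[[135 165  20  21 258]]
[[144.7, 165.9], [137.1, 169.0], [133.7, 176.4], [136.5, 183.8], [143.8, 186.8], [151.5, 183.6], [154.8, 176.2], [152.0, 168.8]]
```

View pics/g4.png

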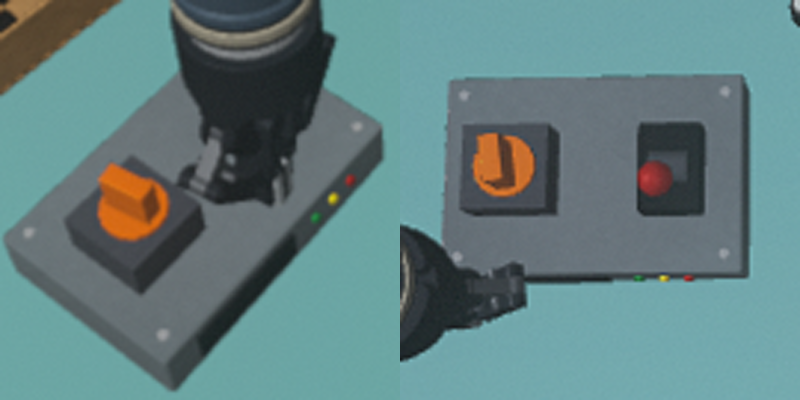

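The plug is seated with its flange on the boss (left crop 133,210; right crop 504,165), and the lever ball is at right crop (655,179). Next I'll go behind the switch with the fingers shut.

Emit:
servo_tool(commands=[0,0,0,0,0,0.012,-1,0,0,0,0,0,0.011,-1,0.0328,0.0522,0,0,0,0,-1,0.0328,0.0522,0,0,0,0,-1,0.0328,0.0522,0,0,0,0,-1,0.0328,0.0522,0,0,0,0,-1,0,0,0,0,0,0,-1,0,0,0.06,0,0,0,-1,0,0,0.06,0,0,0,-1,0,0,0.056,0,0,0,-1,0,0,0,0,0,0,-1,0,0,0,0,0,0,-1])

```text
t: 14.78
tcp_pos: [0.5283, 0.111, 0.1115]
tool_rot: [1.0, 0.003, -0.002, -0.0]
force: [0.2, -0.1, 0.1]
finger_gap: -0.001
gripper_force: 0.0
```

Emit:
servo_tool(commands=[0.012,0,0,0,0,0,-1,0.012,0,0,0,0,0,-1,0.012,0,0,0,0,0,-1,0.012,0,0,0,0,0,-1,0.012,0,0,0,0,0,-1,0.012,0,0,0,0,0,-1,0.012,0,0,0,0,0,-1,0.012,0,0,0,0,0,-1,0.012,0,0,0,0,0,-1,0,0,0,0,0,0,-1])

```text
t: 15.62
tcp_pos: [0.5846, 0.1111, 0.1127]
tool_rot: [1.0, 0.003, 0.001, -0.0]
force: [0.7, -0.2, 1.0]
finger_gap: -0.001
gripper_force: 0.0
```

Emit:
servo_tool(commands=[0.008,0,0,0,0,0,-1,0,0,0,0,0,0,-1])

```text
t: 15.78
tcp_pos: [0.5873, 0.1112, 0.1126]
tool_rot: [1.0, 0.003, 0.0, -0.0]
force: [0.5, -0.2, -0.7]
finger_gap: -0.002
gripper_force: 0.0
```

Emit:
servo_tool(commands=[0.006,0,0,0,0,0,-1,0,0,0,0,0,0,-1])

```text
t: 15.95
tcp_pos: [0.5899, 0.1112, 0.1126]
tool_rot: [1.0, 0.003, -0.0, -0.0]
force: [-1.5, 0.2, -0.5]
finger_gap: 0.0
gripper_force: 0.3
```

Emit:
servo_tool(commands=[0.006,0,0,0,0,0,-1,0,0,0,0,0,0,-1])

```text
t: 16.12
tcp_pos: [0.5915, 0.1113, 0.1125]
tool_rot: [1.0, 0.003, -0.002, -0.0]
force: [-4.3, 0.3, 1.5]
finger_gap: 0.002
gripper_force: 1.9
```

Emit:
servo_tool(commands=[0.004,0,0,0,0,0,-1,0,0,0,0,0,0,-1])

```text
t: 16.28
tcp_pos: [0.5916, 0.1113, 0.1124]
tool_rot: [1.0, 0.003, -0.004, 0.0]
force: [-7.0, -0.2, 3.1]
finger_gap: -0.005
gripper_force: 3.6
```

Emit:
servo_tool(commands=[0.003,0,0,0,0,0,-1,0,0,0,0,0,0,-1,0,0,0,0,0,0,-1])

```text
t: 16.53
tcp_pos: [0.5916, 0.1113, 0.1124]
tool_rot: [1.0, 0.003, -0.005, 0.0]
force: [-9.1, -1.2, 5.0]
finger_gap: 0.001
gripper_force: 4.7
```

```bash
python3 - <<'E'
from h import *
from scipy.optimize import least_squares
a=manip.snapshot('side');b=manip.snapshot('top')
for n,p in(('s',a),('t',b)):
  hsv=cv2.cvtColor(p['img'],cv2.COLOR_RGB2HSV);m=(((hsv[...,0]<5)|(hsv[...,0]>174))&(hsv[...,1]>150)).astype(np.uint8)
  _,_,s,c=cv2.connectedComponentsWithStats(m);print(n,[(c[i].round(1).tolist(),s[i].tolist()) for i in range(1,len(s)) if s[i,4]>10])
  print('pred .5',proj(p,np.array([.614,.1085,.125])).round(1))
E
```

```text
s [([476.3, 57.2], [472, 46, 10, 23, 26])]
pred .5 [188.7 208.1]
t [([420.1, 110.2], [401, 96, 39, 29, 392])]
pred .5 [197.  159.2]
```

The lever is against its stop: position fixed while the force rises to 9 N. I'll back away and look.

Emit:
servo_tool(commands=[-0.02,0,0,0,0,0,-1,-0.06,0,0,0,0,0,-1,-0.06,0,-0.02,0,0,0,-1,0,0,-0.08,0,0,0,-1,-0.06,0,-0.08,0,0,0,-1,-0.08,0,0,0,0,0,-1,-0.08,0,0,0,0,0,-1,0,0,0,0,0,0,-1,0,0,0,0,0,0,-1])

```text
t: 17.38
tcp_pos: [0.419, 0.1104, 0.1966]
tool_rot: [1.0, 0.003, 0.0, -0.0]
force: [2.0, 0.2, 0.1]
finger_gap: 0.001
gripper_force: 0.0
```

```bash
python3 - <<'E'
from h import *
from scipy.optimize import least_squares
a=manip.snapshot('side');b=manip.snapshot('top')
C=[]
for n,p in(('s',a),('t',b)):
  hsv=cv2.cvtColor(p['img'],cv2.COLOR_RGB2HSV);m=(((hsv[...,0]<5)|(hsv[...,0]>174))&(hsv[...,1]>150)).astype(np.uint8);m[:,250:]=0
  _,_,s,c=cv2.connectedComponentsWithStats(m);i=1+s[1:,4].argmax();C.append(c[i]);print(n,c[i],s[i])
g=lambda X:np.concatenate([proj(a,X)-C[0],proj(b,X)-C[1]])
r=least_squares(g,[.61,.11,.12]);print('ball',r.x.round(4),r.fun.round(1))
cv2.imwrite('pics/g5.png',np.hstack([cv2.resize(p['img'][y:y+135,x:x+135],(400,400),interpolation=2) for p,x,y in((a,115,195),(b,110,120))])[:,:,::-1])
E
```

```text
s [187.67058824 208.37647059] [183 204  11  10  85]
t [194.51785714 157.85714286] [191 154   8   9  56]
ball [0.6147 0.1126 0.1283] [-0.7 -0.2  0.3  0.6]
```

View pics/g5.png

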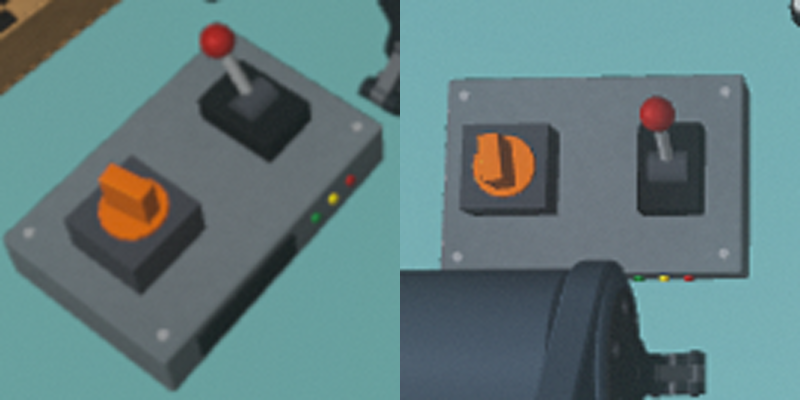

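The lever now leans fully to +x, with its ball at (0.615, 0.113) as predicted. The plug is still seated and the robot is clear.

```bash
python3 -c "
from station import manip
print(manip.sign_off())"
```

```text
the job is handed in; nothing more can be done
None
```

The orange plug is fully home in the socket, with the flange on the boss and about 8 N at the last push reading. After letting go I pushed the red run switch over to its far stop, left the blue and white plugs alone, and handed the job in at about 17.5 s with the arm clear.

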